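# Draw the sprung rod to its length mark and hold it

## Task

Set up the spring apparatus on the lab bench for a reading: turn its lock knob clockwise until it clicks over past its detent, then pull the sprung rod out by its upright grip post until its pointer is in line with the length mark on the rail. Finish while still holding the rod steady there against its spring, with the length mark left where it was set and the glassware and block beside it left alone.

Things in the scene. Friction and masses are not known exactly. Their poses are not given: they have to be found in the camera images.
- apparatus: Spring apparatus fixed to the bench; aluminium base plate 120 x 420 x 12 mm carrying a grey housing 52 wide (x), 145 long (y), top 85 mm above the bench, from which a steel rod comes out along +y. Origin on the bench (z = 0) under the rod's axis, at the housing's mouth; +y is the direction in which the rod is pulled out, x is across (the rail is on the +x side), z up. Nothing of it stands higher than the knob, whose top is at 129 mm.
- lock_knob_grip (a point): Middle of the lock knob's bar grip, on the knob's vertical turning axis, 122 mm above the bench, on top of the housing (apparatus x = 0, y = -65 mm). The bar is black, 42 mm long, 14 mm thick, 32 mm high, its top 129 mm above the bench, over a round disc 44 mm across whose top is 99 mm above the bench. The point's x axis runs along the bar; the point turns with the knob.
- lock_knob (a joint): Lock knob angle, rad: 0 = locked (bar lies across the rod, along apparatus x), grows clockwise seen from above, stop at 1.2 = unlocked. After about 0.1 rad of play a sprung detent resists with up to 0.15 N m; let go before its peak at 0.6 it springs back to 0.15 or less, past the peak it drives the knob on to 1.0 or more, where it stays. The locked rod cannot be pulled out; it comes free about at the click.
- grip_post (a point): Point to grip on the rod's upright grip post: a round vertical black post 18 mm in diameter, top 125 mm above the bench; the point is on the post's axis 105 mm above the bench, and moves with the rod. Under it, at 43 to 67 mm height, are the hub (24 mm across) and the rod's pointer. With the rod in, the post's axis is 60 mm from the housing's mouth.
- draw_rod (a joint): How far the rod is pulled out, m: 0 = fully in, stop at 0.11. Inner spring pulls it back with 3.3 N at 0 and 130 N/m more (14 N at 0.085), plus about 0.4 N friction.
- pointer_tip (a point): Tip of the rod's thin dark pointer (5 mm wide), which sticks out from the hub over the rail (apparatus x = 57 mm, 61 mm above the bench); its y in the apparatus frame is the grip post's y.
- mark_tip (a point): Top of the thin upright pin (5 mm wide) of the length mark, a small dark saddle 26 x 14 mm on the steel rail beside the rod; the pin top is at apparatus x = 63.5 mm, 74 mm above the bench, just beyond the pointer's tip. It is set 35 to 85 mm along +y from the pointer's starting place. The pointer is in line when pointer_tip and mark_tip have the same y in the apparatus frame. The point's axes are the apparatus's.
- length_mark (a joint): Where the length mark is set on its rail, m, along apparatus +y: 0 means the rod must come out 35 mm, 0.05 means 85 mm. It is stiff (8 N) and stays where it is unless pushed.
- beaker: Bystander: empty glass beaker, 90 mm across the rim, 115 mm high, standing beyond the apparatus; origin under its centre.
- dropper_bottle: Bystander: amber glass bottle with black cap, 38 mm across, 85 mm high; origin under its centre.
- tube_block: Bystander: wooden test-tube block 60 x 130 x 35 mm with three holes, lying past the housing's closed end; origin under its centre.

How it is judged:
By the outcome, as a careful person would: the job done as asked, in the order asked, and still so for the second after the job is handed in, while the arm keeps its last pose, push and grip.
It also fails if it takes over 48 s, if anything falls off the work surface, if the arm or the gripper's body presses on something with over 40 N, if the wrist force passes 120 N, or if a joint passes its speed limit or range.

## Robot

A 6-joint arm with a two-finger parallel gripper is mounted at the origin on the work surface. World frame = base frame: x ahead of the robot, y to its left, z up, the work surface at z = 0. Lengths are in m, angles in rad, forces in N, time in s.
With the tool pointing down it reaches from about 0.25 to 0.775 m from the base axis. Payload 4 kg.
Tool frame: the origin (TCP) lies at the very end of the fingers, on their centre line; the grasp point (between the pads) lies 19 mm behind it; z points along the fingers, y is the direction in which the jaws open and shut (so a half turn about z gives the same grasp; the last joint's range is limited). The gripper opens to 85 mm and grips with 20 to 120 N. Pads are 22 mm wide; open, the fingers measure 114 mm over their backs; the gripper's body (76 mm by 85 mm) begins 54 mm behind the grasp point. The pads swing forward as they close: fully open they stand 13 mm farther back than shut.
Start: joints at [1.182, 0.087, 1.371, -0, 1.684, -0.103], TCP at [0.155, 0.528, 0.231] pointing down, gripper open.
Joint ranges: [-3.1, 3.1], [-0.76, 2.03], [0.27, 2.55], [-1.08, 4.22], [0.17, 2.65], [-2.57, 2.57]. Speed limits (rad/s): [2.79, 2.79, 3.14, 3.14, 3.14, 3.14].

## Interface

Orientations are given as a 3x3 rotation matrix whose columns are the frame's x, y, z axes.
In Python, from station import * gives the robot as it stands. The module is installed in compiled form; this text tells all that it offers.
- The arm moves only by the tool move_arm, never from a script. Its argument "increments" is a list of rows, each a list of 2 entries, a list of its own where there are three numbers: the shift along the tool's x, y, z in units of 0.4 m (1.0 is 0.4 m), then the turn, a rotation vector about the tool's x, y, z in units of 0.5 rad (1.0 is 0.5 rad). A call has exactly 10 rows; each row is the pose to reach, as a shift and turn from the pose commanded when the call began, along the tool's axes at that moment; what a row does not reach only later rows make up. A row lasts 1/12 s, in which the tool goes at most 41.7 mm and 7.16 degrees, less where a joint would pass 70% of its speed; a pose out of reach is approached as far as the arm can. A call with a number of a shift or a turn outside -1 to 1 is refused whole. A call with a gripper value outside its range is refused whole. "hand" is the opening, from 0 (shut) to 1 (fully open), set as the call begins (left out, the last holds). The fingers move at their own pace and stop on an object; the grip force is fixed at half the most. Time passes only in rows, so rows that repeat a pose let the fingers close, or fill a call up. It gives the time, the measured TCP pose, the force and the opening at its end, in the units of the state.
- get_state(): the state, without advancing time (a new reading comes with each control period).
- snapshot(name): name is "side" or "top" or "wrist"; returns the picture (480x640x3 uint8, red, green, blue); there is no depth.
- camera_model(name): a dict with "intrinsics" (3x3 intrinsics, pixels), "T" (4x4, takes a point from camera to world coordinates); the wrist camera has in their place "T_tool_cam" (4x4, takes a point from camera to tool coordinates, whose origin is the TCP and whose axes are the flange's). Camera axes: x right, y down, z forward; pixel columns grow to the right and rows downward; lengths in m; the calibration is good to about 2 mm. A picture is of the moment at which its call begins: read the wrist's pose just before it. camera_model takes no time and is no camera call.
- job_done(): hands the job in, once; it reports no verdict.
The state is a dict: "clock": time; "q": joint angles; "dq": joint speeds; "joint_efforts": joint torques, N m; "tool_pos": TCP position; "ee_rot": TCP orientation; "force": force on the tool from outside, world axes, zero at the start; "moment": the same for the moment, N m; "grip_width": opening from 0.0 (shut) to 1.0 (fully open).
Only numpy, scipy, OpenCV 4.12 (cv2) and the standard library are available. Lean on these libraries where they do the work, as an engineer would, in place of code of your own. Each camera call takes 0.05 s, during which the arm holds its last target. There are 200 camera calls.

## Working session

There is one attempt and no reset: what is moved stays moved. The work goes in short steps, Python scripts to look and compute and a tool call to move; the robot and the scene stay as the last step left them, time stands still between calls to the robot, and variables do not carry over. Pictures are saved under pics/ and viewed, about 8 in all and at most 12, crops included, and the job is handed in when it is done.

Besides the shell and the picture viewer there is one more tool, called after "Emit:" by a JSON object that holds its "api" and its "payload". move_arm: Moves the arm, as the interface text tells. Its arguments: {"type":"object","properties":{"increments":{"type":"array","items":{"type":"array"}},"hand":{"type":"number"}},"required":["increments"]}

```bash
mkdir -p pics
python3 - <<'E'
from station import *
import cv2,numpy as np
for n in("top","side"):
    cv2.imwrite(f"pics/{n}0.png",snapshot(n)[:,:,::-1]); m=camera_model(n); print(n,np.round(m["intrinsics"],1).tolist(),np.round(m["T"],3).tolist())
print(np.round(camera_model("wrist")["T_tool_cam"],3).tolist(),get_state())
E
```

```text
top [[531.4, 0.0, 331.4], [0.0, 531.4, 237.8], [0.0, 0.0, 1.0]] [[-0.023, -0.992, 0.122, 0.446], [-0.999, 0.025, 0.02, -0.041], [-0.022, -0.121, -0.992, 1.182], [0.0, 0.0, 0.0, 1.0]]
side [[468.5, 0.0, 317.5], [0.0, 468.5, 244.0], [0.0, 0.0, 1.0]] [[0.997, -0.037, 0.073, 0.556], [-0.08, -0.602, 0.794, -0.657], [0.015, -0.797, -0.603, 0.564], [0.0, 0.0, 0.0, 1.0]]
[[0.0, -0.962, -0.274, 0.069], [1.0, 0.0, -0.001, -0.001], [0.001, -0.274, 0.962, -0.142], [0.0, 0.0, 0.0, 1.0]] {'clock': 0.1, 'q': array([ 1.18188701e+00,  8.78940270e-02,  1.37210315e+00, -3.34369282e-06,
        1.68361625e+00, -1.03078749e-01]), 'dq': array([ 0.00033183, -0.00098008, -0.00507256, -0.00013465, -0.00043378,
        0.00059666]), 'joint_efforts': array([ 1.72820099e-03, -3.53014755e+01, -3.14219284e+01, -1.20830496e-04,
        7.92987674e-03,  5.71149059e-06]), 'tool_pos': array([0.15489748, 0.52726795, 0.2302491 ]), 'ee_rot': array([[-9.59427617e-01,  2.81954012e-01, -7.63163689e-04],
       [ 2.81954971e-01,  9.59425814e-01, -1.87113399e-03],
       [ 2.04625207e-04, -2.01039542e-03, -9.99997958e-01]]), 'force': array([ 0.00457738, -0.15637791, -0.21720648]), 'moment': array([-0.01578032, -0.01424543,  0.01668171]), 'grip_width': 0.998353957401868}
```

View pics/top0.png

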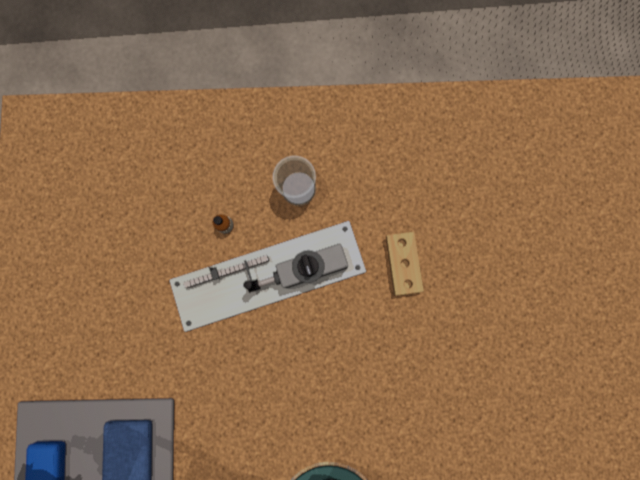

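View pics/side0.png

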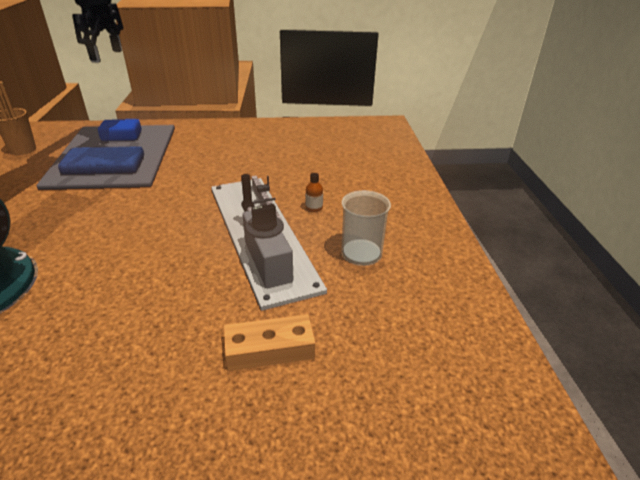

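Top view: the plate runs from (172,292) to (365,268), the knob is at about (308,266), the post at (250,286) and the mark pin at (214,272). The side view agrees: the rail and beaker are on the far side, and the block is past the closed end.

```bash
cat > h.py <<'E'
from station import *
import cv2,numpy as np
from scipy.spatial.transform import Rotation as R
def cam(n,st=None):
    m=camera_model(n)
    if n!="wrist": return m["intrinsics"],m["T"]
    W=np.eye(4);W[:3,:3]=st["ee_rot"];W[:3,3]=st["tool_pos"]
    return m["intrinsics"],W@m["T_tool_cam"]
def ray(c,u,z):
    K,T=c;d=T[:3,:3]@np.linalg.solve(K,[u[0],u[1],1]);return T[:3,3]+d*(z-T[2,3])/d[2]
def proj(c,p):
    K,T=c;q=K@(T[:3,:3].T@(np.asarray(p)-T[:3,3]));return q[:2]/q[2]
E
python3 - <<'E'
from h import *
im=cv2.imread("pics/top0.png");c=cam("top")
hsv=cv2.cvtColor(im,cv2.COLOR_BGR2HSV)
m=((hsv[...,1]<40)&(hsv[...,2]>120)).astype(np.uint8)*255
m[:210]=0;m[340:]=0;m[:,:160]=0;m[:,375:]=0
pts=cv2.findNonZero(m)
r=cv2.minAreaRect(pts);b=cv2.boxPoints(r);P=np.array([ray(c,u,.012) for u in b]);print(b,P.round(3).tolist(),[np.linalg.norm(P[i]-P[i-1]).round(3) for i in range(4)])
for n,u,z in(("knob bar",(308,266),.129),("disc",(308,267),.099),("post",(249,286),.125),("pin",(214,271),.074)):print(n,ray(c,u,z).round(3))
g=cv2.resize(im[215:335,165:375],None,fx=3.8,fy=3.8,interpolation=cv2.INTER_CUBIC);cv2.imwrite("pics/topc.png",g)
E
```

```text
[[167.4986  279.807  ]
 [348.97058 220.19942]
 [365.89374 271.721  ]
 [184.42175 331.3286 ]] [[0.505, 0.347, 0.012], [0.628, -0.058, 0.012], [0.513, -0.092, 0.012], [0.392, 0.308, 0.012]] [np.float64(0.12), np.float64(0.423), np.float64(0.12), np.float64(0.418)]
knob bar [0.52  0.028 0.129]
disc [0.52  0.03  0.099]
post [0.484 0.146 0.125]
pin [0.518 0.229 0.074]
```

View pics/topc.png

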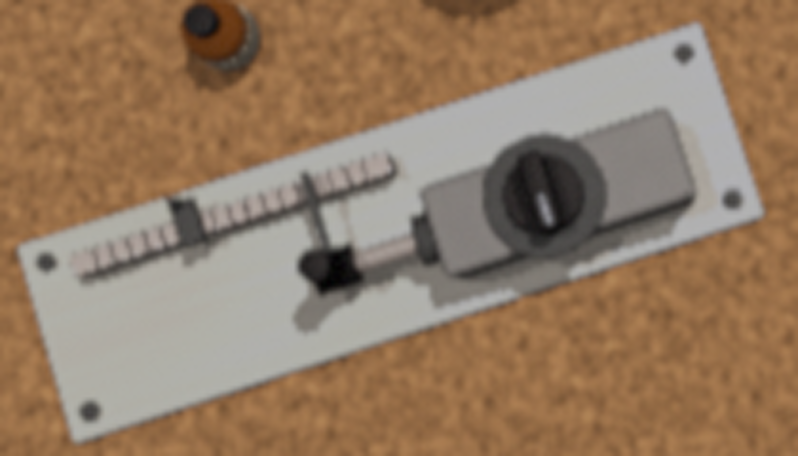

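Emit:
{"api": "move_arm", "payload": {"increments": [[[-1, -0.725, -0.05], [0, 0, -1]], [[-1, -0.725, -0.05], [0, 0, -1]], [[-1, -0.725, -0.05], [0, 0, -1]], [[-1, -0.725, -0.05], [0, 0, -1]], [[-1, -0.725, -0.05], [0, 0, -1]], [[-1, -0.725, -0.05], [0, 0, -1]], [[-1, -0.725, -0.05], [0, 0, -1]], [[-1, -0.725, -0.05], [0, 0, -1]], [[-1, -0.725, -0.05], [0, 0, -1]], [[-1, -0.725, -0.05], [0, 0, -1]]], "hand": 1}}

```text
clock: 0.93
tool_pos: [0.4014, 0.2079, 0.2474]
ee_rot: [[-0.977, -0.213, -0.0], [-0.213, 0.977, 0.0], [0.0, 0.0, -1.0]]
force: [0.8, 1.2, -0.1]
grip_width: 0.998
```

Emit:
{"api": "move_arm", "payload": {"increments": [[[-0.23, -0.28, 0], [0, 0, -0.16]], [[-0.23, -0.28, 0], [0, 0, -0.16]], [[-0.23, -0.28, 0], [0, 0, -0.16]], [[-0.23, -0.28, 0], [0, 0, -0.16]], [[-0.23, -0.28, 0], [0, 0, -0.16]], [[-0.23, -0.28, 0], [0, 0, -0.16]], [[-0.23, -0.28, 0], [0, 0, -0.16]], [[-0.23, -0.28, 0], [0, 0, -0.16]], [[-0.23, -0.28, 0], [0, 0, -0.16]], [[-0.23, -0.28, 0], [0, 0, -0.16]]]}}

```text
clock: 1.77
tool_pos: [0.5139, 0.1208, 0.248]
ee_rot: [[-0.957, -0.292, 0.001], [-0.292, 0.957, 0.0], [-0.001, 0.0, -1.0]]
force: [-0.4, 0.1, 0.2]
grip_width: 1.0
```

Run:
```python
from h import *
st=get_state();im=snapshot("wrist")[:,:,::-1];cv2.imwrite("pics/w1.png",im)
np.savez("w1",**st);print(st["tool_pos"],st["ee_rot"].round(3).tolist(),st["force"])
c=cam("wrist",st);print(c[0][0,0],[proj(c,p).round() for p in((.52,.029,.129),(.484,.147,.125),(.518,.229,.074))])
```

```text
[0.51385976 0.12082725 0.24800291] [[-0.957, -0.292, 0.001], [-0.292, 0.957, 0.0], [-0.001, 0.0, -1.0]] [-0.38019584  0.07801904  0.22310401]
365.8636148432457 [array([197., 201.]), array([367., 200.]), array([433., 251.])]
```

View pics/w1.png

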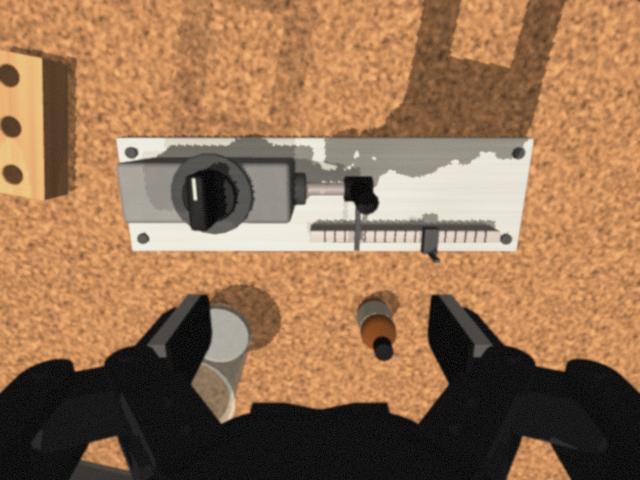

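Wrist view: the plate is level in the image, so the yaw is right. The knob bar top is at about (203,202), the disc at (212,193), the post top at (367,203), the pointer tip at (358,248) and the pin top at (435,260).

```bash
cat >> h.py <<'E'
Y=np.array([-.2915,.9566,0]);X=np.array([.9566,.2915,0])
E
python3 - <<'E'
from h import *
st=dict(np.load("w1.npz"));c=cam("wrist",st);im=cv2.imread("pics/w1.png")
P={}
for n,u,z in(("bar",(203,202),.129),("disc",(212,193),.099),("post",(367,203),.125),("ptr",(358,248),.061),("pin",(435,260),.074),("pl_tl",(117,138),.012),("pl_tr",(533,138),.012),("pl_bl",(132,251),.012),("pl_br",(518,251),.012)):
    P[n]=ray(c,u,z);print(n,P[n].round(4))
O=P["disc"]+.065*Y
for n,p in P.items():print(n,round(X@(p-O),4),round(Y@(p-O),4))
cv2.imwrite("pics/w1c.png",cv2.resize(im[140:280,160:460],None,fx=2.6,fy=2.6,interpolation=cv2.INTER_CUBIC))
E
```

```text
bar [0.5196 0.0334 0.129 ]
disc [0.5185 0.0311 0.099 ]
post [0.4862 0.1479 0.125 ]
ptr [0.5388 0.1655 0.061 ]
pin [0.5255 0.2341 0.074 ]
pl_tl [ 0.5132 -0.0921  0.012 ]
pl_tr [0.3919 0.3056 0.012 ]
pl_bl [ 0.6275 -0.0591  0.012 ]
pl_br [0.5048 0.3429 0.012 ]
bar 0.0016 -0.0632
disc 0.0 -0.065
post 0.0031 0.0561
ptr 0.0585 0.0576
pin 0.0658 0.1271
pl_tl -0.041 -0.1813
pl_tr -0.0412 0.2345
pl_bl 0.0779 -0.183
pl_br 0.0777 0.2372
```

View pics/w1c.png

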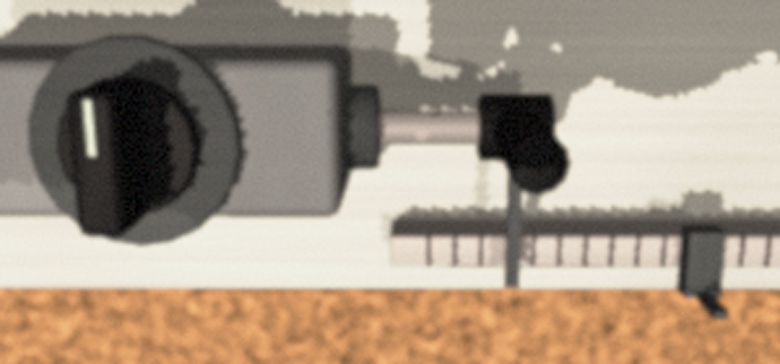

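Emit:
{"api": "move_arm", "payload": {"increments": [[[0.054, -0.22, 0], [0, 0, 0]], [[0.054, -0.22, 0], [0, 0, 0]], [[0.054, -0.22, 0], [0, 0, 0]], [[0.054, -0.22, 0.04], [0, 0, 0]], [[0.054, -0.22, 0.1], [0, 0, 0]], [[0.054, -0.22, 0.17], [0, 0, 0]], [[0.054, -0.22, 0.24], [0, 0, 0]], [[0.054, -0.22, 0.3], [0, 0, 0]], [[0.054, -0.22, 0.34], [0, 0, 0]], [[0.054, -0.22, 0.36], [0, 0, 0]]]}}

```text
clock: 2.65
tool_pos: [0.5174, 0.03, 0.1007]
ee_rot: [[-0.957, -0.29, -0.005], [-0.29, 0.957, 0.001], [0.005, 0.002, -1.0]]
force: [0.3, -0.1, -0.1]
grip_width: 1.002
```

Emit:
{"api": "move_arm", "payload": {"increments": [[[0, 0, 0], [0, 0, 0]], [[0, 0, 0], [0, 0, 0]], [[0, 0, 0], [0, 0, 0]], [[0, 0, 0], [0, 0, 0]], [[0, 0, 0], [0, 0, 0]], [[0, 0, 0], [0, 0, 0]], [[0, 0, 0], [0, 0, 0]], [[0, 0, 0], [0, 0, 0]], [[0, 0, 0], [0, 0, 0]], [[0, 0, 0], [0, 0, 0]]], "hand": 0}}

```text
clock: 3.48
tool_pos: [0.5202, 0.029, 0.105]
ee_rot: [[-0.957, -0.29, 0.002], [-0.29, 0.957, -0.001], [-0.002, -0.001, -1.0]]
force: [-0.2, -2.2, 5.6]
grip_width: 0.149
```

Emit:
{"api": "move_arm", "payload": {"increments": [[[0, 0, 0], [0, 0, 0.1]], [[0, 0, 0], [0, 0, 0.2]], [[0, 0, 0], [0, 0, 0.3]], [[0, 0, 0], [0, 0, 0.4]], [[0, 0, 0], [0, 0, 0.5]], [[0, 0, 0], [0, 0, 0.6]], [[0, 0, 0], [0, 0, 0.7]], [[0, 0, 0], [0, 0, 0.8]], [[0, 0, 0], [0, 0, 0.9]], [[0, 0, 0], [0, 0, 1.0]]]}}

```text
clock: 4.32
tool_pos: [0.5202, 0.0299, 0.105]
ee_rot: [[-0.978, 0.207, 0.003], [0.207, 0.978, 0.001], [-0.002, 0.002, -1.0]]
force: [-0.6, 1.7, 5.8]
grip_width: 0.149
```

Emit:
{"api": "move_arm", "payload": {"increments": [[[0, 0, 0], [0, 0, 0.1]], [[0, 0, 0], [0, 0, 0.2]], [[0, 0, 0], [0, 0, 0.3]], [[0, 0, 0], [0, 0, 0.4]], [[0, 0, 0], [0, 0, 0.5]], [[0, 0, 0], [0, 0, 0.6]], [[0, 0, 0], [0, 0, 0.7]], [[0, 0, 0], [0, 0, 0.8]], [[0, 0, 0], [0, 0, 0.9]], [[0, 0, 0], [0, 0, 1.0]]]}}

```text
clock: 5.15
tool_pos: [0.5206, 0.0308, 0.105]
ee_rot: [[-0.76, 0.65, 0.004], [0.65, 0.76, 0.003], [-0.001, 0.005, -1.0]]
force: [1.3, 3.0, 4.1]
grip_width: 0.148
```

```bash
python3 -c "
from station import *
s=get_state();print(s['moment'],s['force'],s['q'])"
```

```text
[ 0.4330356  -0.16920068 -0.03107742] [1.33942515 3.01199659 4.08250801] [-0.05164771  0.0816976   1.63088767  0.00333258  1.42553915 -0.91493574]
```

Emit:
{"api": "move_arm", "payload": {"increments": [[[0, 0, 0], [0, 0, 0.06]], [[0, 0, 0], [0, 0, 0.12]], [[0, 0, 0], [0, 0, 0.18]], [[0, 0, 0], [0, 0, 0.2]], [[0, 0, 0], [0, 0, 0.2]], [[0, 0, 0], [0, 0, 0.2]], [[0, 0, 0], [0, 0, 0.2]], [[0, 0, 0], [0, 0, 0.2]], [[0, 0, 0], [0, 0, 0.2]], [[0, 0, 0], [0, 0, 0.2]]]}}

```text
clock: 5.98
tool_pos: [0.5208, 0.031, 0.105]
ee_rot: [[-0.693, 0.721, 0.004], [0.721, 0.693, 0.003], [-0.0, 0.005, -1.0]]
force: [1.7, 3.6, 5.1]
grip_width: 0.153
```

Emit:
{"api": "move_arm", "payload": {"increments": [[[0, 0, 0], [0, 0, 0]], [[0, 0, 0], [0, 0, 0]], [[0, 0, 0], [0, 0, 0]], [[0, 0, 0], [0, 0, 0]], [[0, 0, 0], [0, 0, 0]], [[0, 0, -0.05], [0, 0, 0]], [[0, 0, -0.12], [0, 0, 0]], [[0, 0, -0.2], [0, 0, 0]], [[0, 0, -0.3], [0, 0, 0]], [[0, 0, -0.3], [0, 0, 0]]], "hand": 1}}

```text
clock: 6.82
tool_pos: [0.523, 0.0291, 0.2329]
ee_rot: [[-0.692, 0.721, 0.016], [0.721, 0.692, -0.001], [-0.011, 0.011, -1.0]]
force: [0.1, -0.4, 1.8]
grip_width: 1.003
```

Emit:
{"api": "move_arm", "payload": {"increments": [[[0.28, 0.14, 0], [0, 0, -0.2]], [[0.28, 0.14, 0], [0, 0, -0.4]], [[0.28, 0.14, 0], [0, 0, -0.6]], [[0.28, 0.14, 0], [0, 0, -0.8]], [[0.28, 0.14, 0], [0, 0, -1]], [[0.28, 0.14, 0], [0, 0, -1]], [[0.28, 0.14, 0], [0, 0, -1]], [[0.28, 0.14, 0], [0, 0, -1]], [[0.28, 0.14, 0], [0, 0, -1]], [[0.28, 0.14, 0], [0, 0, -1]]]}}

```text
clock: 7.65
tool_pos: [0.4824, 0.1485, 0.2235]
ee_rot: [[-0.953, 0.303, -0.0], [0.303, 0.953, 0.0], [0.0, 0.0, -1.0]]
force: [0.3, 0.0, 0.1]
grip_width: 1.002
```

Emit:
{"api": "move_arm", "payload": {"increments": [[[0, 0, 0], [0, 0, -0.2]], [[0, 0, 0], [0, 0, -0.4]], [[0, 0, 0], [0, 0, -0.6]], [[0, 0, 0], [0, 0, -0.8]], [[0, 0, 0], [0, 0, -1]], [[0, 0, 0], [0, 0, -1]], [[0, 0, 0], [0, 0, -1]], [[0, 0, 0], [0, 0, -1]], [[0, 0, 0], [0, 0, -1]], [[0, 0, 0], [0, 0, -1]]], "hand": 0.7}}

```text
clock: 8.48
tool_pos: [0.4822, 0.1489, 0.2236]
ee_rot: [[-0.981, -0.192, 0.0], [-0.192, 0.981, 0.0], [-0.0, 0.0, -1.0]]
force: [0.4, -0.6, -0.0]
grip_width: 0.7
```

Run:
```python
from h import *
st=get_state();im=snapshot("wrist")[:,:,::-1];cv2.imwrite("pics/w2.png",im)
np.savez("w2",**st);print(st["tool_pos"],st["ee_rot"].round(3).tolist())
c=cam("wrist",st);print([proj(c,p).round() for p in((.52,.03,.129),(.485,.149,.125),(.526,.234,.074))])
```

```text
[0.48224064 0.14892171 0.22362208] [[-0.981, -0.192, 0.0], [-0.192, 0.981, 0.0], [-0.0, 0.0, -1.0]]
[array([140., 258.]), array([320., 240.]), array([408., 286.])]
```

View pics/w2.png

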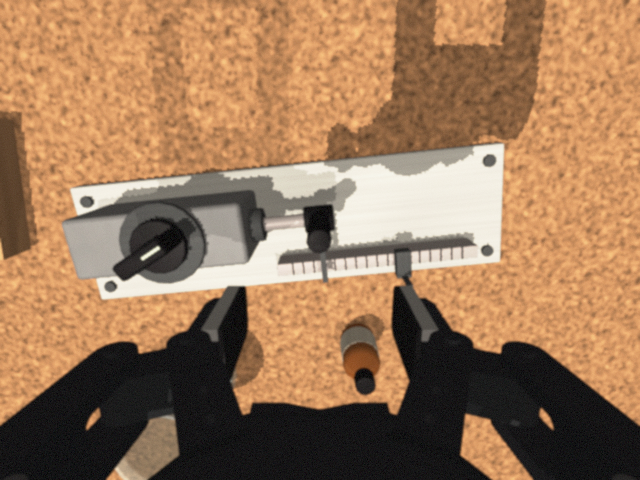

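The knob bar is now turned about 60° and stays there, so it is unlocked. The post top is at (319,240), as predicted, and the pin top is at about (408,284).

Emit:
{"api": "move_arm", "payload": {"increments": [[[-0.005, 0, 0.03], [0, 0, -0.1]], [[-0.005, 0, 0.08], [0, 0, -0.2]], [[-0.005, 0, 0.14], [0, 0, -0.2]], [[-0.005, 0, 0.2], [0, 0, -0.2]], [[-0.005, 0, 0.25], [0, 0, -0.2]], [[-0.005, 0, 0.3], [0, 0, -0.2]], [[-0.005, 0, 0.33], [0, 0, -0.2]], [[-0.005, 0, 0.343], [0, 0, -0.2]], [[-0.005, 0, 0.343], [0, 0, -0.2]], [[-0.005, 0, 0.343], [0, 0, -0.2]]]}}

```text
clock: 9.37
tool_pos: [0.4847, 0.1495, 0.0872]
ee_rot: [[-0.957, -0.29, 0.001], [-0.29, 0.957, 0.0], [-0.001, -0.0, -1.0]]
force: [0.6, 0.1, -0.1]
grip_width: 0.703
```

Emit:
{"api": "move_arm", "payload": {"increments": [[[0, 0, 0], [0, 0, 0]], [[0, 0, 0], [0, 0, 0]], [[0, 0, 0], [0, 0, 0]], [[0, 0, 0], [0, 0, 0]], [[0, 0, 0], [0, 0, 0]], [[0, 0, 0], [0, 0, 0]], [[0, 0, 0], [0, 0, 0]], [[0, 0, 0], [0, 0, 0]], [[0, 0, 0], [0, 0, 0]], [[0, 0, 0], [0, 0, 0]]], "hand": 0}}

```text
clock: 10.2
tool_pos: [0.485, 0.1489, 0.0876]
ee_rot: [[-0.957, -0.29, 0.002], [-0.29, 0.957, -0.001], [-0.002, -0.001, -1.0]]
force: [-0.1, -4.0, 5.5]
grip_width: 0.194
```

Run:
```python
from h import *
st=dict(np.load("w2.npz"));c=cam("wrist",st);im=cv2.imread("pics/w2.png")
p=ray(c,(408,284),.074);q=ray(c,(324.5,280),.061);o=ray(c,(319,240),.125);s=get_state()
print(p,q,o,"pin-ptr",Y@(p-q),"pin-post",Y@(p-o),"pin-tcp",Y@(p-s["tool_pos"]),s["tool_pos"],s["ee_rot"].round(3).tolist())
cv2.imwrite("pics/w2c.png",cv2.resize(im[220:300,280:440],None,fx=5,fy=5,interpolation=cv2.INTER_CUBIC))
```

```text
[0.52400871 0.23387713 0.074     ] [0.53954283 0.16372379 0.061     ] [0.48494727 0.14813336 0.125     ] pin-ptr 0.07163688000139878 pin-post 0.07063607877892386 pin-tcp 0.0699493877160854 [0.48504599 0.14888129 0.08764743] [[-0.957, -0.29, 0.002], [-0.29, 0.957, -0.001], [-0.002, -0.001, -1.0]]
```

View pics/w2c.png

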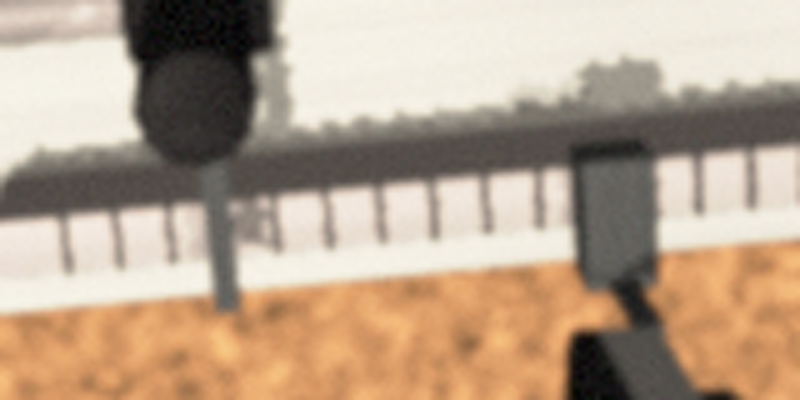

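Emit:
{"api": "move_arm", "payload": {"increments": [[[0, 0.015, 0], [0, 0, 0]], [[0, 0.03, 0], [0, 0, 0]], [[0, 0.045, 0], [0, 0, 0]], [[0, 0.06, 0], [0, 0, 0]], [[0, 0.08, 0], [0, 0, 0]], [[0, 0.1, 0], [0, 0, 0]], [[0, 0.115, 0], [0, 0, 0]], [[0, 0.13, 0], [0, 0, 0]], [[0, 0.14, 0], [0, 0, 0]], [[0, 0.15, 0], [0, 0, 0]]]}}

```text
clock: 11.03
tool_pos: [0.4683, 0.2041, 0.0877]
ee_rot: [[-0.957, -0.289, 0.004], [-0.289, 0.957, -0.006], [-0.002, -0.006, -1.0]]
force: [2.0, -10.8, 5.6]
grip_width: 0.195
```

Run:
```python
from h import *
st=get_state();im=snapshot("wrist")[:,:,::-1];s2=snapshot("side")[:,:,::-1];t=snapshot("top")[:,:,::-1]
np.savez("w3",**st);np.savez("i3",w=im,s=s2,t=t);p=st["tool_pos"];print(p,st["force"],"drawn",Y@(p-[.48505,.14888,0]))
c=cam("wrist",st)
crops=[]
pin=np.array([.5248,.234,.074])
for a,k in((im,c),(s2,cam("side")),(t,cam("top"))):
    u,v=proj(k,pin).round().astype(int);print(u,v)
    u=np.clip(u,35,604);v=np.clip(v,35,444)
    g=a[v-35:v+35,u-35:u+35];crops.append(cv2.resize(g,(265,265),interpolation=cv2.INTER_CUBIC))
w=cv2.resize(im,(400,300));cv2.imwrite("pics/c3.png",np.vstack([np.hstack(crops),np.hstack([w,np.zeros((300,395,3),np.uint8)])]))
```

```text
[0.46831643 0.20413251 0.08766066] [  1.96900693 -10.81303162   5.62959479] drawn 0.05773238628896316
346 401
266 176
211 268
```

View pics/c3.png

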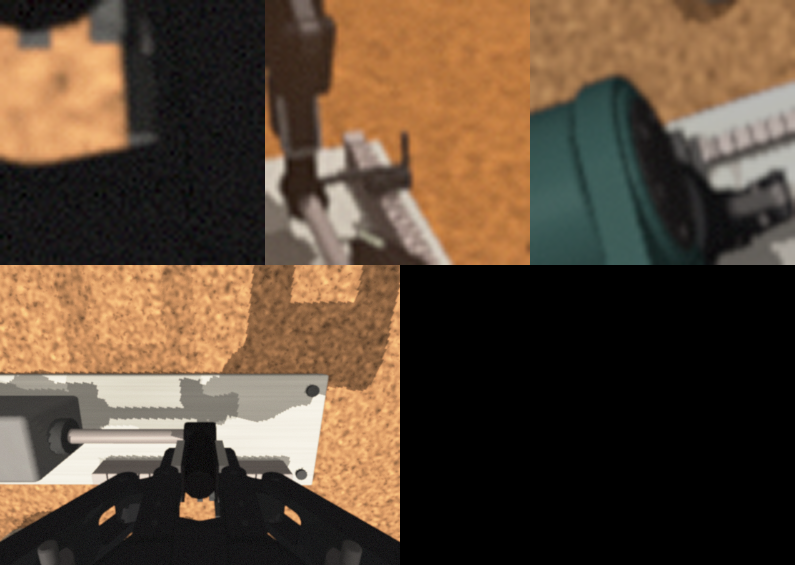

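Side crop: the rod has come out and the pointer lies short of the upright pin, whose top is at side pixel (268,177). I'll zoom into the clean first wrist view and the current side view for a finer gap measurement.

Run:
```python
from h import *
w=cv2.imread("pics/w1.png");s=np.load("i3.npz")["s"]
f=lambda a,u,v,n:cv2.resize(a[v-n:v+n,u-n:u+n],(390,390),interpolation=cv2.INTER_CUBIC)
# 390/30=13 px per px ; side 390/40=9.75
cv2.imwrite("pics/c4.png",np.hstack([f(w,434,252,15),np.vstack([f(w,358,246,15)])]))
big=cv2.resize(s[150:200,235:285],(500,500),interpolation=cv2.INTER_CUBIC)
pad=np.zeros((500,780,3),np.uint8);pad[:390,:280]=0
a=cv2.imread("pics/c4.png");a=cv2.resize(a,(780,390));
out=np.zeros((600,800,3),np.uint8);out[:300,:600]=cv2.resize(a,(600,300));out[300:,:300]=cv2.resize(big,(300,300));
cv2.imwrite("pics/c4.png",out)
```

```text
(no output)
```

View pics/c4.png

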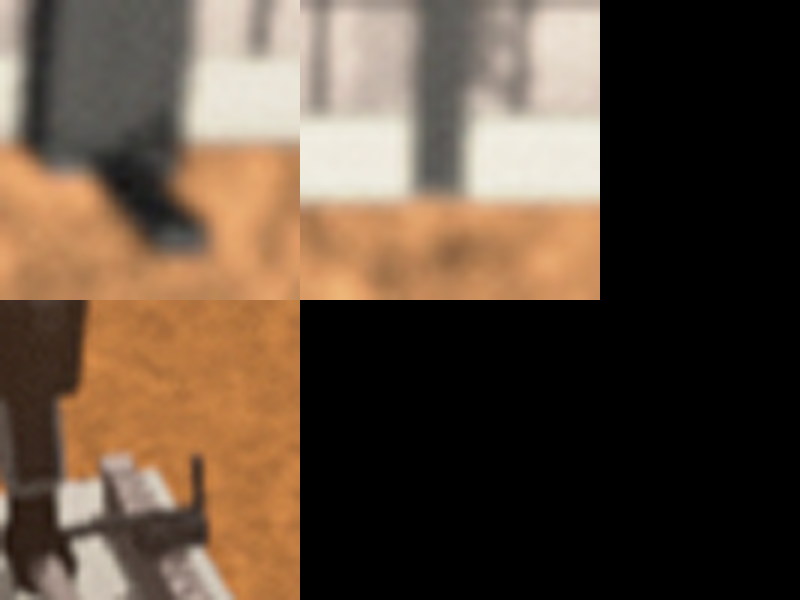

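Run:
```python
from h import *
st=dict(np.load("w1.npz"));c=cam("wrist",st)
p=ray(c,(436.8,260),.074);q=ray(c,(356.5,250),.061)
print(p,q,"dx (want .0065)",X@(p-q),"dy",Y@(p-q))
# side view: expected pixels for pin and for pointer line when in line
k=cam("side");t=np.load("w3.npz")["tool_pos"]
A=np.array([t[0],t[1],0]) # post axis now
print("pin px",proj(k,p))
for d in(0,.012,.015):
    a=A+d*Y;print(d,"tip",proj(k,a+.057*X+[0,0,.061]),"hub",proj(k,a+.015*X+[0,0,.061]),"mark if in line",proj(k,a+.0635*X+[0,0,.074]))
```

```text
[0.52506569 0.23563162 0.074     ] [0.54109742 0.1647422  0.061     ] dx (want .0065) 0.0053283098350302505 dy 0.0724860684044787
pin px [266.33434919 175.82099972]
0 tip [265.55465923 184.64643047] hub [246.32741462 188.09267835] mark if in line [268.18941195 178.75528653]
0.012 tip [263.96126432 182.01311604] hub [244.88505278 185.3951709 ] mark if in line [266.56333825 176.15862696]
0.015 tip [263.56728643 181.36201088] hub [244.52846907 184.72828747] mark if in line [266.16130647 175.51662673]
```

Emit:
{"api": "move_arm", "payload": {"increments": [[[0, 0.006, 0], [0, 0, 0]], [[0, 0.012, 0], [0, 0, 0]], [[0, 0.018, 0], [0, 0, 0]], [[0, 0.024, 0], [0, 0, 0]], [[0, 0.03, 0], [0, 0, 0]], [[0, 0.036, 0], [0, 0, 0]], [[0, 0.036, 0], [0, 0, 0]], [[0, 0.036, 0], [0, 0, 0]], [[0, 0.036, 0], [0, 0, 0]], [[0, 0.036, 0], [0, 0, 0]]]}}

```text
clock: 12.02
tool_pos: [0.4643, 0.2172, 0.0876]
ee_rot: [[-0.957, -0.289, 0.004], [-0.289, 0.957, -0.006], [-0.002, -0.007, -1.0]]
force: [2.6, -11.8, 6.3]
grip_width: 0.198
```

Run:
```python
from h import *
st=get_state();s=snapshot("side")[:,:,::-1];w=snapshot("wrist")[:,:,::-1];p=st["tool_pos"];print(p,st["force"],st["grip_width"],"drawn",Y@(p-[.48505,.14888,0]))
np.savez("i4",s=s,w=w);np.savez("w4",**st)
out=np.zeros((600,800,3),np.uint8)
out[:600,:600]=cv2.resize(s[155:205,235:285],(600,600),interpolation=cv2.INTER_CUBIC)
out[:150,600:]=cv2.resize(w,(200,150));cv2.imwrite("pics/c5.png",out)
k=cam("side")
f=lambda q:((proj(k,q)-[235,155]+.5)*12).round()
a=np.array([p[0],p[1],0]);print("in-line prediction crop px: tip",f(a+.057*X+[0,0,.061]),"hub",f(a+.02*X+[0,0,.061]),"mark",f(a+.0635*X+[0,0,.074]),"per mm y",f(a+.0635*X+[0,0,.074]+.01*Y))
```

```text
[0.46434888 0.2171803  0.08763413] [  2.56498583 -11.83768391   6.31897965] 0.1979489453579769 drawn 0.07137044006806119
in-line prediction crop px: tip [351. 326.] hub [150. 361.] mark [382. 256.] per mm y [366. 230.]
```

View pics/c5.png

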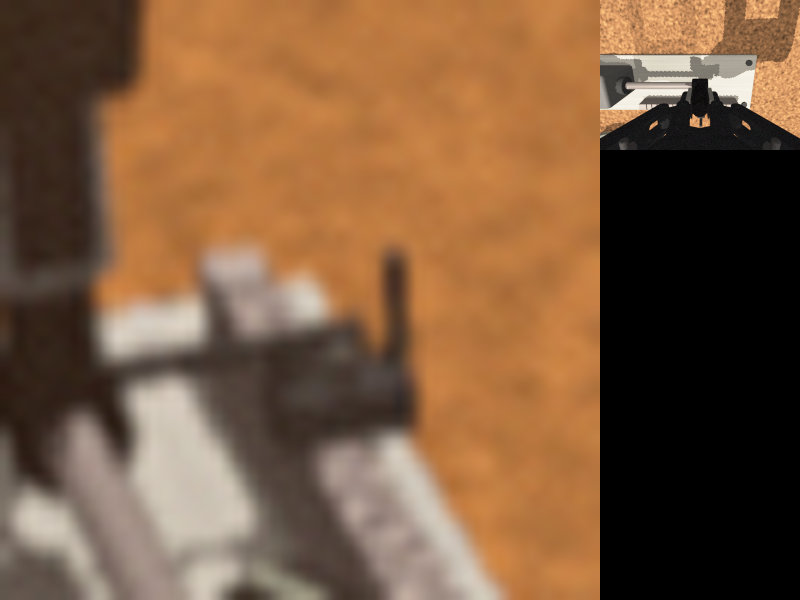

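Run:
```python
from h import *
c=cam("top");g=lambda a,b:((a+.5)/3.8-.5+165,(b+.5)/3.8-.5+215)
p=ray(c,g(172,202),.074);q=ray(c,g(307,175),.061);print("top: dx,dy",X@(p-q),Y@(p-q))
z=np.load("i4.npz");s=cv2.cvtColor(z["s"],cv2.COLOR_BGR2GRAY).astype(int)
print("pin cols 264..271 rows 172..186\n",s[172:187,263:272]);print("ptr rows 178..190 cols 245..265\n",s[178:191,245:266:2])
k=cam("side");t=np.load("w4.npz")["tool_pos"];a=np.array([t[0],t[1],0])
for x in(.025,.035,.045,.057):print("ptr",x,proj(k,a+x*X+[0,0,.061]).round(2))
for dy in(-.0025,0,.0025):print("pin top",dy,proj(k,a+.0635*X+dy*Y+[0,0,.074]).round(2))
```

```text
top: dx,dy 0.0075362490805435875 0.07347501283976798
pin cols 264..271 rows 172..186
 [[139 134 135 137 134 134 133 133 133]
 [144 139 137 139 140 137 133 135 131]
 [132 137 139 137 139 138 134 133 134]
 [130 136 135 133 119 123 138 135 136]
 [134 137 135 121  87  93 132 133 127]
 [131 137 137 120  62  72 130 139 136]
 [127 133 134 117  60  68 129 143 140]
 [132 129 129 118  63  70 129 145 141]
 [129 121 126 121  71  72 131 144 143]
 [105  96 114 122  76  68 124 139 136]
 [ 73  69  95 117  75  65 110 131 131]
 [ 77  69  81 100  65  63 106 130 135]
 [ 87  74  71  78  52  68 111 135 135]
 [ 65  64  71  72  62  73 110 138 142]
 [ 59  60  74  74  72  69  97 138 142]]
ptr rows 178..190 cols 245..265
 [[142 132 132 115 145 151 139 178 156 127 134]
 [147 141 138 136 108 143 151 188 183 132 129]
 [166 173 174 173  92 157 147 180 196 129 126]
 [192 201 202 192  74 156 137 158 160 105 114]
 [206 202 205 181  64 132 119 110  90  73  95]
 [197 175 167 137  65  85  74  61  54  77  81]
 [155 119 100  76  58  58  49  52  63  87  71]
 [ 81  69  73  57  56  59  51  54  62  65  71]
 [ 72 106 136  86  67  67  53  53  65  59  74]
 [104 170 194 118  74  70  51  65  70  62  68]
 [116 201 204 138  74  69  50  64  67  53  54]
 [ 93 200 203 165  82  73  53  53  55  52  46]
 [ 67 195 200 188  96  69  54  51  49  51  57]]
ptr 0.025 [249.27 184.22]
ptr 0.035 [253.83 183.41]
ptr 0.045 [258.35 182.61]
ptr 0.057 [263.75 181.66]
pin top -0.0025 [266.68 176.34]
pin top 0 [266.35 175.81]
pin top 0.0025 [266.01 175.27]
```

Emit:
{"api": "move_arm", "payload": {"increments": [[[0, 0.0013, 0], [0, 0, 0]], [[0, 0.0027, 0], [0, 0, 0]], [[0, 0.0027, 0], [0, 0, 0]], [[0, 0.0027, 0], [0, 0, 0]], [[0, 0.0027, 0], [0, 0, 0]], [[0, 0.0027, 0], [0, 0, 0]], [[0, 0.0027, 0], [0, 0, 0]], [[0, 0.0027, 0], [0, 0, 0]], [[0, 0.0027, 0], [0, 0, 0]], [[0, 0.0027, 0], [0, 0, 0]]]}}

```text
clock: 12.95
tool_pos: [0.4641, 0.2181, 0.0876]
ee_rot: [[-0.957, -0.289, 0.004], [-0.289, 0.957, -0.007], [-0.002, -0.007, -1.0]]
force: [2.4, -12.4, 6.1]
grip_width: 0.196
```

Run:
```python
from h import *
st=get_state();p=st["tool_pos"];print(p,st["force"],st["grip_width"],np.abs(st["dq"]).max(),"drawn",Y@(p-[.48505,.14888,0]))
s=cv2.cvtColor(snapshot("side"),cv2.COLOR_RGB2GRAY).astype(int)
print(s[173:180,266:270],s[181:189,249:252:2],get_state()["clock"])
if abs(Y@(p-[.48505,.14888,0])-.0724)<.0006: print(job_done())
```

```text
[0.46405451 0.21806352 0.08763499] [  2.35761353 -12.35566501   6.06647523] 0.1955764343004562 0.0019763148071925323 drawn 0.07230113823621222
[[136 140 138 133]
 [140 136 136 137]
 [129 121 122 136]
 [120  85  92 130]
 [118  64  72 127]
 [116  64  69 128]
 [119  62  73 131]] [[202 192]
 [201 172]
 [157 115]
 [ 82  68]
 [ 75  64]
 [148  95]
 [197 118]
 [204 138]] 13.0
the job is handed in; nothing more can be done
None
```

I turned the lock knob about 1.1 rad clockwise and released it. The next wrist picture showed it staying about 60° round, so it is past its detent. I then gripped the post and drew the rod out about 72.3 mm, and handed the job in at 13 s still holding it. The arm was steady at the end, with about 12–13 N of spring pull.

**Pointer alignment:** the measurements of the draw needed do not fully agree, so I expect the pointer to be in line to about 1 mm.

| Measurement | Draw needed |
|---|---|
| First wrist view, pointer to pin | 72.5 mm |
| Second wrist view (pin partly hidden) | 71.6 mm |
| Top view (coarse) | 73.5 mm |
| Pin position against the gripper position | about 71.4 mm |
| Side view, used for the last 1 mm correction | about 72.6 mm |

The start of the draw is also uncertain by up to about 1 mm, because closing on the post may have moved the rod slightly.

**Length mark and surroundings:** the pin stayed at the same side-view pixels through the last correction, so the mark did not move then. Nothing was steered near the beaker, bottle or block, but I took no final picture of them.

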